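# Line up the branch-wood figures behind the twig gate

## Robot

A 6-joint arm with a two-finger parallel gripper is mounted at the origin on the work surface. World frame = base frame: x ahead of the robot, y to its left, z up, the work surface at z = 0. Lengths are in mm, angles in rad, forces in N, time in s.
With the tool pointing down it reaches from about 400 to 925 mm from the base axis. Payload 12.5 kg.
Tool frame: the origin (TCP) lies at the very end of the fingers, on their centre line; the grasp point (between the pads) lies 19 mm behind it; y points along the fingers, z is the direction in which the jaws open and shut, and the axes are right-handed (so a half turn about y gives the same grasp; the last joint's range is limited). The gripper opens to 95 mm and grips with 3 to 60 N. Pads are 20 mm wide; open, the fingers measure 119 mm over their backs; the gripper's body (75 mm by 180 mm) begins 59 mm behind the grasp point.
Start: joints at [-1.393, 0.491, 1.559, -0, 1.092, -0.106], TCP at [175.026, -600.01, 214.661] pointing down, gripper open.
Joint ranges: [-3.1, 3.1], [-0.84, 2.19], [0.05, 2.79], [-1.13, 4.28], [0.06, 2.93], [-2.69, 2.69]. Speed limits (rad/s): [2.22, 2.22, 2.79, 3.14, 3.14, 3.14].

## Interface

Orientations are given as [roll, pitch, yaw] about the fixed x, y, z axes, in that order (R = Rz(yaw) Ry(pitch) Rx(roll)).
In Python, from cell import env, optics gives the robot as it stands.
- The arm moves only by the tool drive_tool, never from a script. Its argument "steps" is a list of rows, each an object with "slide": the shift along the tool's x, y, z in m, a list of three; "dr": the turn, a rotation vector about the tool's x, y, z in rad, a list of three; "fingers": the finger opening in m, from 0 to 0.0951. A call has 1 to 5 rows; each row is the pose to reach, as a shift and turn from the pose commanded when the call began, along the tool's axes at that moment; what a row does not reach only later rows make up. A row lasts 1/12 s, in which the tool goes at most 41.7 mm and 7.16 degrees, less where a joint would pass 70% of its speed; a pose out of reach is approached as far as the arm can. A call with a gripper value outside its range is refused whole. The fingers move at their own pace and stop on an object; the grip force is fixed at half the most. Time passes only in rows, so rows that repeat a pose let the fingers close. It gives the time, the measured TCP pose, the force and the opening at its end, in the units of the state.
- env.state(): the state, without advancing time (a new reading comes with each control period).
- optics.read_camera(name): name is "side" or "top" or "wrist"; returns the picture (480x640x3 uint8, red, green, blue); there is no depth.
- optics.camera_model(name): a dict with "mtx" (3x3 intrinsics, pixels), "R" (3x3) and "t" (3): a world point X has camera coordinates R X + t. Camera axes: x right, y down, z forward; pixel columns grow to the right and rows downward; lengths in mm; the calibration is good to about 2 mm. A picture is of the moment at which its call begins: read the wrist's pose just before it. camera_model takes no time and is no camera call; for the wrist camera it gives the pose at the moment of the call.
- env.job_done(): hands the job in, once; it reports no verdict.
The state is a dict: "t": time; "joints": joint angles; "qvel": joint speeds; "tau": joint torques, N m; "eef_pos": TCP position; "tcp_rot": TCP orientation; "ft_force": force on the tool from outside, world axes, zero at the start; "moment": the same for the moment, N m; "opening": opening from 0.0 (shut) to 1.0 (fully open).
Only numpy, scipy, OpenCV 4.12 (cv2) and the standard library are available. Lean on these libraries where they do the work, as an engineer would, in place of code of your own. Each camera call takes 0.05 s, during which the arm holds its last target.

## Task

Move the four branch-wood figures from the drying board to the display stand so that their row starts at the twig gate: the figure that now stands at the left end of the drying board, as seen from the robot, goes on the seat next to the gate, its neighbour on the second seat, and so on, with the right-end figure farthest from the gate. Stand each one upright in the middle of its round seat and let go; never let a figure fall over.

Things in the scene. Friction and masses are not known exactly. Their poses are not given: they have to be found in the camera images.
- stub_mid (a point): Plain stub of a branch: an upright cylinder, diameter 44, height 56, nothing on top. Its point is on its vertical axis, half-way up. Dark bark with pale sawn wood on top; stands upright loose on a drying pad at the start, turned any way about the vertical; about 0.06 kg. The point lies 28 above its foot; grip it there, on the bark cylinder.
- doll_mid (a point): Doll without a face: bark cylinder of diameter 42 and height 46, on it a smaller pale peeled-wood cylinder of diameter 28 as a head; 72 high in all. Its point is on its vertical axis, half-way up. Dark bark with pale sawn wood on top; stands upright loose on a drying pad at the start, turned any way about the vertical; about 0.06 kg. The point lies 36 above its foot; grip it there, on the bark cylinder.
- tree_mid (a point): Little tree: bark cylinder of diameter 40 and height 50, on it a wooden cone that tapers to a blunt point; 80 high in all. Its point is on its vertical axis, half-way up. Dark bark with pale sawn wood on top; stands upright loose on a drying pad at the start, turned any way about the vertical; about 0.06 kg. The point lies 40 above its foot; grip it there, on the bark cylinder.
- hare_mid (a point): Hare: bark cylinder of diameter 44 and height 50, with two thin upright pale pegs as ears (diameter 11, 26 tall, centres 22 apart); 76 high in all. Its point is on its vertical axis, half-way up. Dark bark with pale sawn wood on top; stands upright loose on a drying pad at the start, turned any way about the vertical; about 0.06 kg. The point lies 38 above its foot; grip it there, on the bark cylinder.
- pad_a: Fixed round wooden disc, diameter 64, 6 thick, pale top, one of four alike in a row on the plywood drying board; origin at the centre of its underside, 12 above the table (top at 18). The row runs along the discs' y axis (roughly the robot's left-right), 75 between centres; which disc lies where in the row changes. At the start the stub stands centred on this one (within about 3).
- pad_b: Fixed round wooden disc, diameter 64, 6 thick, pale top, one of four alike in a row on the plywood drying board; origin at the centre of its underside, 12 above the table (top at 18). The row runs along the discs' y axis (roughly the robot's left-right), 75 between centres; which disc lies where in the row changes. At the start the doll stands centred on this one (within about 3).
- pad_c: Fixed round wooden disc, diameter 64, 6 thick, pale top, one of four alike in a row on the plywood drying board; origin at the centre of its underside, 12 above the table (top at 18). The row runs along the discs' y axis (roughly the robot's left-right), 75 between centres; which disc lies where in the row changes. At the start the tree stands centred on this one (within about 3).
- pad_d: Fixed round wooden disc, diameter 64, 6 thick, pale top, one of four alike in a row on the plywood drying board; origin at the centre of its underside, 12 above the table (top at 18). The row runs along the discs' y axis (roughly the robot's left-right), 75 between centres; which disc lies where in the row changes. At the start the hare stands centred on this one (within about 3).
- stand: Fixed low display stand, a plank 85 by 420 by 12 high with four round seats on it (wooden discs, diameter 64, 6 thick, pale top, at the height of 18 above the table). Origin at the centre of its underside, on the table; its y axis runs along the row (roughly the robot's left-right), x across. The seat centres are at y = -112.5, -37.5, 37.5 and 112.5, x = 0. The stand may be nearer to or farther from the robot than the drying board.
- gate: Twig gate fixed on the stand at one end of the row of seats, y = +178 or -178 of the stand (it changes): two dark twig posts with a twig across the top, 80 wide across the stand, 74 tall. Origin at the centre of its underside, on the plank, 12 above the table; its axes are parallel to the stand's. The first seat's centre is 65.5 from it, the next ones 75 apart. At the other end is only a low round knob, 24 wide and 16 tall.
Things that resemble listed ones, but are neither listed nor needed, are in the scene too. Leave any pink, purple or turquoise look-alike of the part that bears hare_mid alone.

How it is judged:
By the outcome, as a careful person would: the job done as asked, in the order asked, and still so for the second after the job is handed in, with the robot touching nothing.
It also fails if it takes over 99 s, if anything falls off the work surface, if the arm or the gripper's body presses on something with over 40 N, if the wrist force passes 120 N, or if a joint passes its speed limit or range.

## Working session

There is one attempt and no reset: what is moved stays moved. The work goes in short steps, Python scripts to look and compute and a tool call to move; the robot and the scene stay as the last step left them, time stands still between calls to the robot, and variables do not carry over. Pictures are saved under pics/ and viewed, and the job is handed in when it is done.

Besides the shell and the picture viewer there is one more tool, called after "Request:" in YAML: its name, and indented under it one key for each argument. drive_tool: Moves the arm, as the interface text tells. Its arguments: {"type":"object","properties":{"steps":{"type":"array","items":{"type":"object","properties":{"slide":{"type":"array","items":{"type":"number"}},"dr":{"type":"array","items":{"type":"number"}},"fingers":{"type":"number"}}}}},"required":["steps"]}

```bash
ls; mkdir -p pics; python3 - <<'E'
from cell import env, optics
import cv2, numpy as np
print(env.state())
for n in ["top","side"]:
    im=optics.read_camera(n); cv2.imwrite(f"pics/{n}0.png",im[:,:,::-1])
for n in ["top","side","wrist"]:
    m=optics.camera_model(n); print(n,{k:np.round(v,3).tolist() for k,v in m.items()})
E
```

```text
pics
{'t': 0.0, 'joints': array([-1.39259268e+00,  4.91580469e-01,  1.55943098e+00,  1.33155556e-05,
        1.09168077e+00, -1.05597881e-01]), 'qvel': array([ 5.84438077e-04, -7.83343770e-05, -1.02291372e-04, -2.70029826e-03,
        8.12261567e-05,  1.24148809e-03]), 'tau': array([ 4.65129269e-03, -6.12628698e+01, -2.58183360e+01,  6.94482308e-02,
        4.81971412e-02, -1.26205978e-04]), 'eef_pos': array([ 174.98982634, -599.76446351,  214.05511385]), 'tcp_rot': array([-1.57188852e+00,  1.27639781e-04, -2.85779734e+00]), 'ft_force': array([ 0.34882585, -0.95911044, -0.66267765]), 'moment': array([-0.00466141, -0.01836608,  0.00578616]), 'opening': 1.0020051763185387}
top {'mtx': [[479.825, 0.0, 317.518], [0.0, 479.825, 239.237], [0.0, 0.0, 1.0]], 'R': [[-0.072, -0.997, -0.001], [-0.973, 0.071, -0.221], [0.221, -0.015, -0.975]], 't': [34.57, 530.356, 698.738]}
side {'mtx': [[571.276, 0.0, 319.25], [0.0, 571.276, 237.513], [0.0, 0.0, 1.0]], 'R': [[-0.947, -0.322, -0.011], [-0.245, 0.741, -0.625], [0.209, -0.589, -0.78]], 't': [467.585, 189.041, 862.334]}
wrist {'mtx': [[419.813, 0.0, 314.893], [0.0, 419.813, 236.42], [0.0, 0.0, 1.0]], 'R': [[0.281, -0.96, -0.001], [-0.932, -0.273, 0.238], [-0.229, -0.066, -0.971]], 't': [-625.33, -26.917, 390.161]}
```

View pics/top0.png

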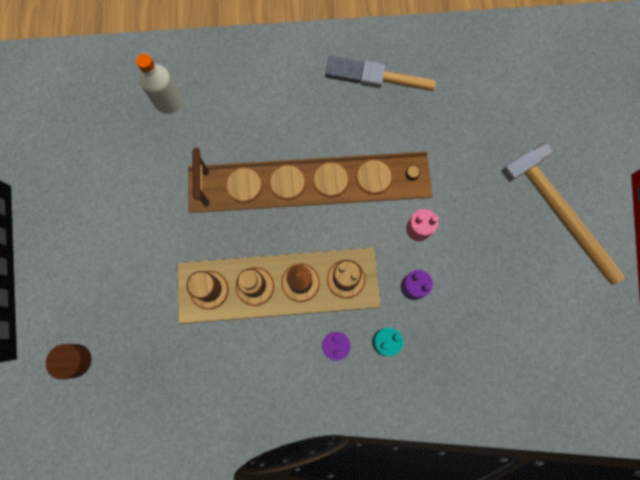

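View pics/side0.png

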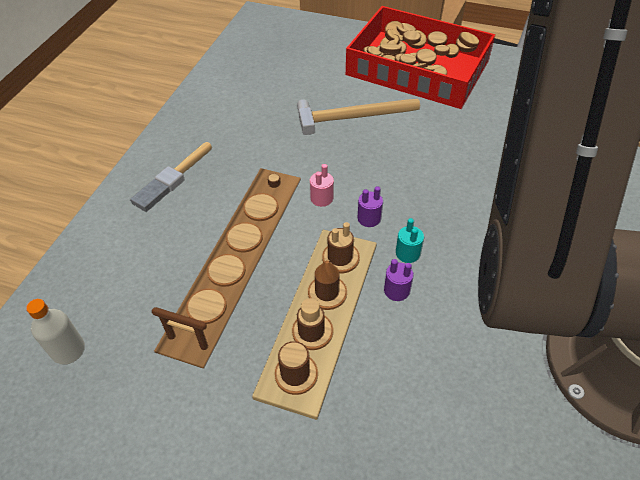

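The top view has +x up and +y left. From the left, the drying board holds the stub (203,286), doll (251,281), tree (300,280) and hare (346,275). The gate is at the left (+y) end of the stand (198,175), and the empty seats are at (244,184), (288,181), (331,179) and (374,176). The pink, purple and turquoise hares are decoys standing off the board.

```bash
python3 - <<'E'
import cv2
a=cv2.imread("pics/top0.png")
cv2.imwrite("pics/c1.png",cv2.resize(a[245:325,175:385],None,fx=3.8,fy=3.8,interpolation=cv2.INTER_CUBIC))
cv2.imwrite("pics/c2.png",cv2.resize(a[145:215,185:435],None,fx=3.2,fy=3.2,interpolation=cv2.INTER_CUBIC))
b=cv2.imread("pics/side0.png")
cv2.imwrite("pics/c3.png",cv2.resize(b[215:415,250:450],None,fx=3,fy=3,interpolation=cv2.INTER_CUBIC))
E
```

```text
(no output)
```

View pics/c1.png

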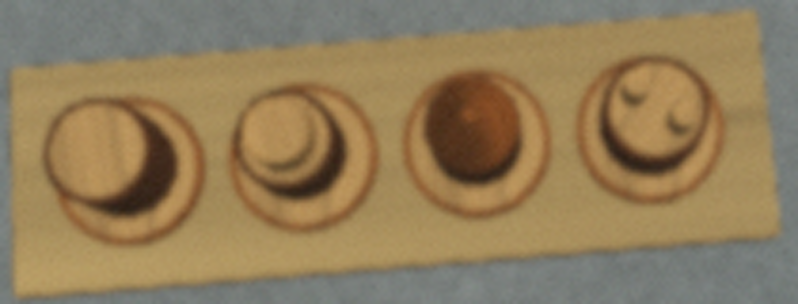

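View pics/c2.png

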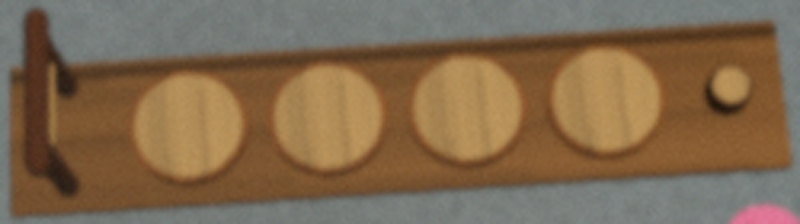

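View pics/c3.png

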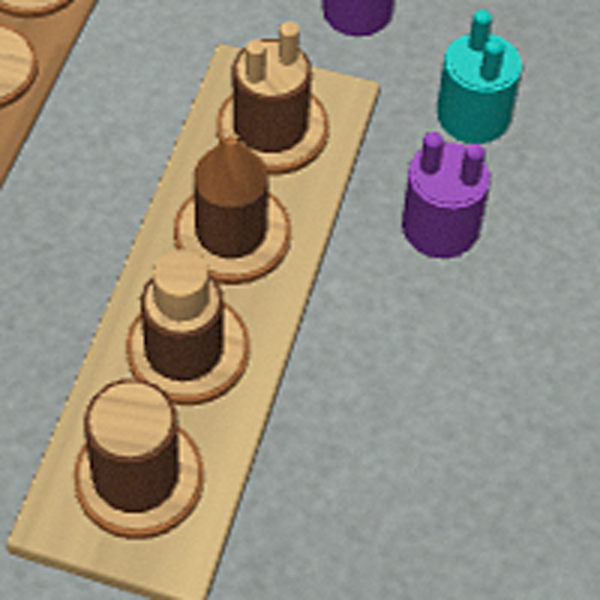

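The crops confirm the order: stub, doll, tree, hare. The hare on the board is bark and pale wood, while the decoys are coloured. I'll triangulate next.

```bash
cat > h.py <<'E'
import numpy as np
from cell import env, optics
def px2w(name,uv,z,m=None):
    m=m or optics.camera_model(name)
    R=np.array(m['R']);t=np.array(m['t']);K=np.array(m['mtx'])
    d=R.T@np.linalg.inv(K)@np.array([uv[0],uv[1],1.]); c=-R.T@t
    return c+d*(z-c[2])/d[2]
def w2px(name,X,m=None):
    m=m or optics.camera_model(name)
    p=np.array(m['mtx'])@(np.array(m['R'])@np.array(X,float)+np.array(m['t'])); return p[:2]/p[2]
E
python3 - <<'E'
from h import *
np.set_printoptions(precision=1,suppress=True)
f=lambda p,s,o:((p[0]+.5)/s-.5+o[0],(p[1]+.5)/s-.5+o[1])
P=[px2w('top',f(p,3.8,(175,245)),17) for p in [(132,170),(304,156),(477,142),(650,129)]]
S=[px2w('top',f(p,3.2,(185,145)),17) for p in [(189,127),(328,118),(468,109),(606,101)]]
Ps=[px2w('side',f(p,3,(250,215)),17) for p in [(139,478),(188,345),(233,227),(273,122)]]
print(np.array(P));print(np.array(Ps));print(np.array(S))
for A in(P,S,Ps):
  A=np.array(A)[:,:2];print(np.linalg.norm(np.diff(A,axis=0),axis=1),np.degrees(np.arctan2(*(A[0]-A[3])))) 
for n,p,z in [('stub',(96,153),74),('doll',(278,130),90),('tree',(470,116),98),('hare',(655,108),68)]:
  print(n,px2w('top',f(p,3.8,(175,245)),z))
for n,p,z in [('stub',(131,420),74),('doll',(181,270),90),('tree',(231,141),98),('hare',(272,68),68)]:
  print(n,px2w('side',f(p,3,(250,215)),z))
# stub top side cam etc
E
```

```text
[[470.2 177.5  17. ]
 [470.9 103.6  17. ]
 [471.5  29.   17. ]
 [471.7 -45.9  17. ]]
[[467.3 183.8  17. ]
 [468.8 106.5  17. ]
 [469.5  30.2  17. ]
 [470.2 -44.5  17. ]]
[[ 646.5  114.7   17. ]
 [ 646.2   40.1   17. ]
 [ 645.8  -35.3   17. ]
 [ 645.  -109.7   17. ]]
[74.  74.6 74.8] -0.39700962513232224
[74.6 75.3 74.4] 0.39883376738935505
[77.3 76.3 74.7] -0.7495306275012756
stub [470.3 179.3  74. ]
doll [471.8 104.3  90. ]
tree [470.7  28.8  98. ]
hare [473.1 -45.1  68. ]
stub [469.2 182.3  74. ]
doll [470.5 107.4  90. ]
tree [470.   32.1  98. ]
hare [471.2 -42.6  68. ]
```

The top and side views agree to about 3 mm, with row pitch near 75. The seats are at x≈646 and the pads at x≈471. I'll move toward the board and turn the jaws so they open along x.

Request:
drive_tool:
  steps:
    - {"slide": [-0.353,-0.03,-0.157],"dr": [0,-1.287,0]}
    - {"slide": [-0.353,-0.03,-0.157],"dr": [0,-1.287,0]}
    - {"slide": [-0.353,-0.03,-0.157],"dr": [0,-1.287,0]}
    - {"slide": [-0.353,-0.03,-0.157],"dr": [0,-1.287,0]}
    - {"slide": [-0.353,-0.03,-0.157],"dr": [0,-1.287,0]}

```text
invalid input
```

```bash
cat >> h.py <<'E'
from scipy.spatial.transform import Rotation as Ro
def to(x,y,z,yaw=-np.pi/2):
    s=env.state(); r=Ro.from_euler('xyz',s['tcp_rot']); g=Ro.from_euler('xyz',[-np.pi/2,0,yaw])
    d=np.array([x,y,z])-s['eef_pos']
    print('t',round(s['t'],2),'pos',np.round(s['eef_pos'],1),'rot',np.round(s['tcp_rot'],3),'open',round(s['opening'],3),'F',np.round(s['ft_force'],1),'slide_m',np.round(r.inv().apply(d)/1000,4),'dr',np.round((r.inv()*g).as_rotvec(),3))
E
python3 -c "
from h import *
to(470,-300,240)"
```

```text
t 0.1 pos [ 175.  -599.8  214.1] rot [-1.572  0.    -2.858] open 0.999 F [0.2 0.9 0.5] slide_m [-0.3672 -0.0257 -0.2052] dr [ 1.000e-03 -1.287e+00 -1.000e-03]
```

Request:
drive_tool:
  steps:
    - {"slide": [-0.353,-0.03,-0.157],"dr": [0,-1.287,0],"fingers": 0.095}
    - {"slide": [-0.353,-0.03,-0.157],"dr": [0,-1.287,0],"fingers": 0.095}
    - {"slide": [-0.353,-0.03,-0.157],"dr": [0,-1.287,0],"fingers": 0.095}
    - {"slide": [-0.353,-0.03,-0.157],"dr": [0,-1.287,0],"fingers": 0.095}
    - {"slide": [-0.353,-0.03,-0.157],"dr": [0,-1.287,0],"fingers": 0.095}

```text
t: 0.52
eef_pos: [334.6, -464.3, 230.7]
tcp_rot: [-1.571, 0.0, -2.227]
ft_force: [0.3, -1.3, 0.1]
opening: 0.999
```

```bash
python3 -c "
from h import *
to(470,-100,260)"
```

```text
t 0.52 pos [ 334.6 -464.3  230.7] rot [-1.571  0.    -2.227] open 0.999 F [ 0.3 -1.3  0.1] slide_m [-0.3712 -0.0292 -0.115 ] dr [ 0.    -0.656 -0.   ]
```

Request:
drive_tool:
  steps:
    - {"slide": [-0.371,-0.03,-0.115],"dr": [0,-0.656,0],"fingers": 0.095}
    - {"slide": [-0.371,-0.03,-0.115],"dr": [0,-0.656,0],"fingers": 0.095}
    - {"slide": [-0.371,-0.03,-0.115],"dr": [0,-0.656,0],"fingers": 0.095}
    - {"slide": [-0.371,-0.03,-0.115],"dr": [0,-0.656,0],"fingers": 0.095}
    - {"slide": [-0.371,-0.03,-0.115],"dr": [0,-0.656,0],"fingers": 0.095}

```text
t: 0.93
eef_pos: [407.2, -269.5, 246.8]
tcp_rot: [-1.571, 0.0, -1.602]
ft_force: [1.5, -1.0, -0.1]
opening: 0.997
```

```bash
python3 -c "
from h import *
to(470,70,290)
m=optics.camera_model('wrist'); C=-np.array(m['R']).T@np.array(m['t']);print('cam',C, np.array(m['R'])[2])"
```

```text
t 0.93 pos [ 407.2 -269.5  246.8] rot [-1.571  0.    -1.602] open 0.997 F [ 1.5 -1.  -0.1] slide_m [-0.3413 -0.0432  0.0522] dr [ 0.    -0.031 -0.   ]
cam [ 410.4540191  -203.69352665  417.10583014] [-0.00782197 -0.23736004 -0.97139026]
```

Request:
drive_tool:
  steps:
    - {"slide": [-0.351,-0.043,0.12],"dr": [0,-0.031,0],"fingers": 0.095}
    - {"slide": [-0.351,-0.043,0.12],"dr": [0,-0.031,0],"fingers": 0.095}
    - {"slide": [-0.351,-0.043,0.12],"dr": [0,-0.031,0],"fingers": 0.095}
    - {"slide": [-0.351,-0.043,0.12],"dr": [0,-0.031,0],"fingers": 0.095}
    - {"slide": [-0.351,-0.043,0.12],"dr": [0,-0.031,0],"fingers": 0.095}

```text
t: 1.35
eef_pos: [481.3, -76.3, 271.0]
tcp_rot: [-1.571, -0.0, -1.577]
ft_force: [1.0, -1.7, 1.2]
opening: 0.997
```

```bash
python3 -c "
from h import *
to(540,80,290)"
```

```text
t 1.35 pos [481.3 -76.3 271. ] rot [-1.571 -0.    -1.577] open 0.997 F [ 1.  -1.7  1.2] slide_m [-0.1566 -0.019   0.0577] dr [ 0.    -0.006  0.   ]
```

Request:
drive_tool:
  steps:
    - {"slide": [-0.157,-0.02,0.058],"dr": [0,-0.006,0],"fingers": 0.095}
    - {"slide": [-0.157,-0.02,0.058],"dr": [0,-0.006,0],"fingers": 0.095}
    - {"slide": [-0.157,-0.02,0.058],"dr": [0,-0.006,0],"fingers": 0.095}
    - {"slide": [-0.157,-0.02,0.058],"dr": [0,-0.006,0],"fingers": 0.095}
    - {"slide": [-0.157,-0.02,0.058],"dr": [0,-0.006,0],"fingers": 0.095}

```text
t: 1.77
eef_pos: [541.6, 83.6, 291.1]
tcp_rot: [-1.57, 0.001, -1.567]
ft_force: [0.2, -0.4, -0.9]
opening: 0.999
```

```bash
python3 -c "
from h import *
import cv2,pickle
to(470,180,120)
m=optics.camera_model('wrist'); im=optics.read_camera('wrist'); pickle.dump(m,open('m1.pkl','wb'))
cv2.imwrite('pics/w1.png',im[:,:,::-1])"
```

```text
t 1.77 pos [541.6  83.6 291.1] rot [-1.570e+00  1.000e-03 -1.567e+00] open 0.999 F [ 0.2 -0.4 -0.9] slide_m [-0.0965  0.1712 -0.0714] dr [-0.001  0.004 -0.001]
```

View pics/w1.png

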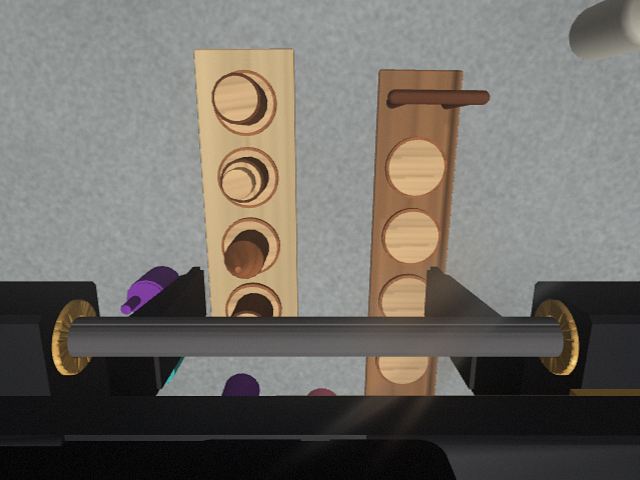

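The wrist view shows the stub top at (237,98), doll head at (239,181), seats 1 and 2 at (415,167) and (411,236), and the gate at (440,97). The jaws already lie along x. I'll cross-check these against the other cameras.

```bash
python3 - <<'E'
from h import *
import pickle,cv2
np.set_printoptions(precision=1,suppress=True)
m=pickle.load(open('m1.pkl','rb'))
a=cv2.imread('pics/w1.png')
for n,p,z in [('pad a',(246.5,102),17),('pad b',(248,177.5),17),('s1',(415.3,166.5),17),('s2',(411.5,236.5),17),('stub',(236.7,98),74),('doll',(239,182),90)]:
  print(n,px2w('wrist',p,z,m))
# overlay predicted circles in wrist and top
def ring(im,name,c,r,mm,col):
  q=np.array([w2px(name,(c[0]+r*np.cos(k),c[1]+r*np.sin(k),c[2]),mm) for k in np.linspace(0,6.283,60)])
  return q
def ov(img,name,mm,off,s,fn):
  im=cv2.resize(img,None,fx=s,fy=s,interpolation=cv2.INTER_CUBIC)
  for i in range(4):
    for c,r,col in [((646.3-.4*i,115-75*i,18),32,(0,255,0)),((470.5+.4*i,179-75*i,18),32,(255,0,0)),((470.5+.4*i,179-75*i,[74,64,68,68][i]),[22,21,20,22][i],(0,0,255))]:
      q=ring(im,name,c,r,mm,col); cv2.polylines(im,[np.int32(((q+.5)*s)*16)],True,col,1,cv2.LINE_AA,4)
  cv2.imwrite(fn,im[int(off[1]*s):int(off[3]*s),int(off[0]*s):int(off[2]*s)])
ov(a,'wrist',m,(180,40,500,280),2.5,'pics/o1.png')
ov(cv2.imread('pics/top0.png'),'top',None,(175,140,440,325),3,'pics/o2.png')
E
```

```text
pad a [473.3 180.6  17. ]
pad b [472.4 104.7  17. ]
s1 [647.9 117.   17. ]
s2 [648.5  41.6  17. ]
stub [473.6 179.9  74. ]
doll [475.8 108.   90. ]
```

View pics/o1.png

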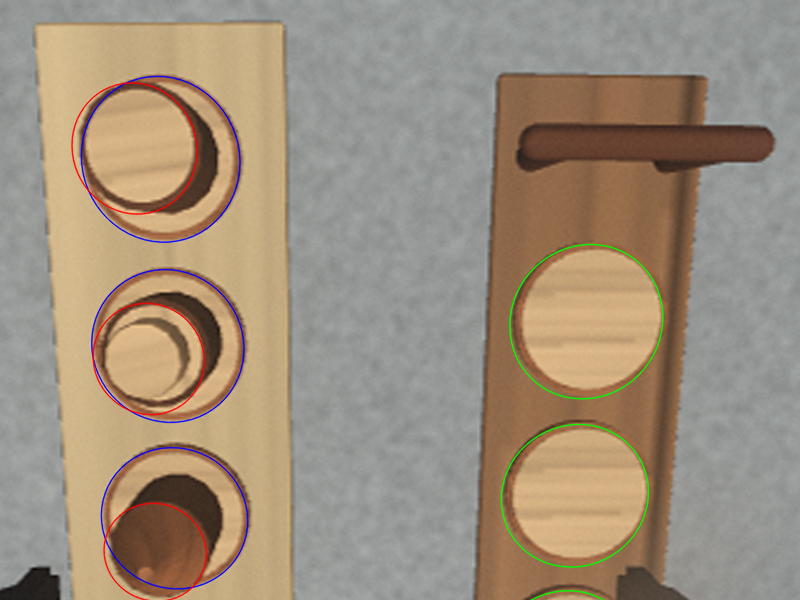

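View pics/o2.png

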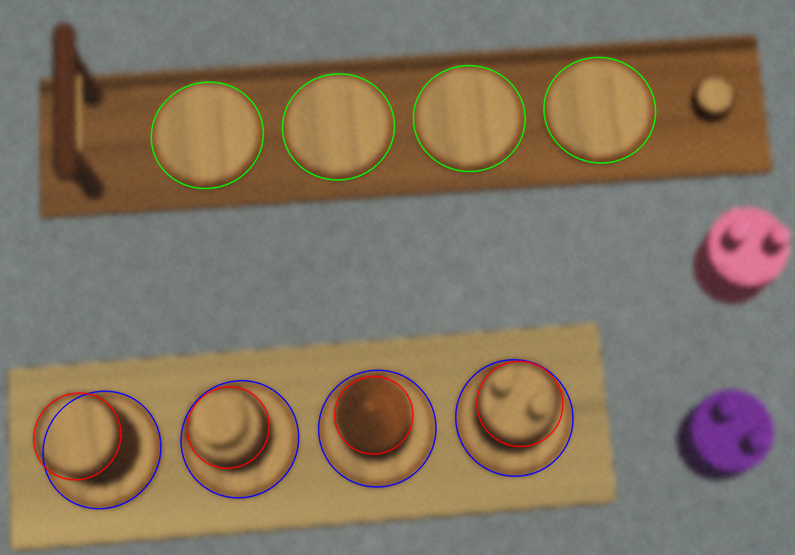

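All three cameras agree within about 3 mm. I'll use figures at x=472, y=180/105/30/−45, and seats at x=647, y=116/41/−34/−109.

```bash
python3 -c "
from h import *
to(472,180,150)
for p in [(336,346),(418,284),(388,342)]: print(px2w('top',p,50))"
```

```text
t 1.82 pos [540.7  81.5 290.6] rot [-1.571  0.    -1.566] open 0.996 F [-0.2 -0.3  0. ] slide_m [-0.0988  0.1406 -0.0683] dr [-0.     0.004 -0.   ]
[365.23556352 -20.09136159  50.        ]
[ 450.45547856 -155.89196687   50.        ]
[365.43379898 -99.70820065  50.        ]
```

Request:
drive_tool:
  steps:
    - {"slide": [-0.099,0.141,-0.068],"dr": [0,0.0,0],"fingers": 0.095}
    - {"slide": [-0.099,0.141,-0.068],"dr": [0,0.0,0],"fingers": 0.095}
    - {"slide": [-0.099,0.141,-0.068],"dr": [0,0.0,0],"fingers": 0.095}
    - {"slide": [-0.099,0.141,-0.068],"dr": [0,0.0,0],"fingers": 0.095}
    - {"slide": [-0.099,0.141,-0.068],"dr": [0,0.0,0],"fingers": 0.095}

```text
t: 2.23
eef_pos: [468.7, 177.6, 146.5]
tcp_rot: [-1.576, -0.001, -1.571]
ft_force: [0.8, -0.4, 0.1]
opening: 1.0
```

```bash
python3 -c "
from h import *
to(472,180,27)"
```

```text
t 2.23 pos [468.7 177.6 146.5] rot [-1.576e+00 -1.000e-03 -1.571e+00] open 1.0 F [ 0.8 -0.4  0.1] slide_m [-0.0025  0.1195  0.0039] dr [0.005 0.    0.001]
```

Request:
drive_tool:
  steps:
    - {"slide": [0,0.025,0],"dr": [0,0,0],"fingers": 0.095}
    - {"slide": [0,0.05,0],"dr": [0,0,0],"fingers": 0.095}
    - {"slide": [0,0.06,0],"dr": [0,0,0],"fingers": 0.095}
    - {"slide": [0,0.06,0],"dr": [0,0,0],"fingers": 0.095}
    - {"slide": [0,0.06,0],"dr": [0,0,0],"fingers": 0.095}

```text
t: 2.65
eef_pos: [472.3, 176.7, 90.0]
tcp_rot: [-1.572, -0.0, -1.572]
ft_force: [0.1, 0.8, -0.1]
opening: 0.998
```

```bash
python3 -c "
from h import *
import cv2,pickle
to(472,180,27)
m=optics.camera_model('wrist'); im=optics.read_camera('wrist'); pickle.dump(m,open('m2.pkl','wb'))
cv2.imwrite('pics/w2.png',im[:,:,::-1])"
```

```text
t 2.65 pos [472.3 176.7  90. ] rot [-1.572 -0.    -1.572] open 0.998 F [ 0.1  0.8 -0.1] slide_m [-0.0033  0.063  -0.0002] dr [ 0.001 -0.001  0.   ]
```

View pics/w2.png

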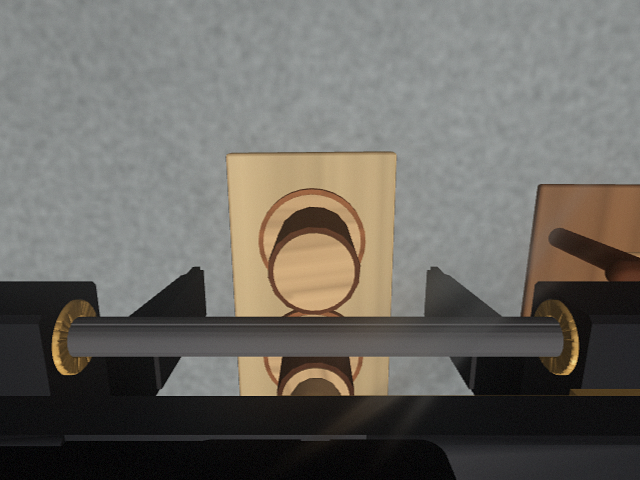

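```bash
python3 -c "
from h import *
import pickle
m=pickle.load(open('m2.pkl','rb'))
print(px2w('wrist',(313.5,270.5),74,m),px2w('wrist',(312.7,189),18,m)-[0,32,0])
to(472,178.5,27)"
```

```text
[472.74999233 180.64940702  74.        ] [472.06022006 179.51498015  18.        ]
t 2.7 pos [472.6 176.9  90.6] rot [-1.57   0.    -1.572] open 0.999 F [-1.1  0.2  0.1] slide_m [-0.0016  0.0636 -0.0007] dr [-0.001 -0.001 -0.   ]
```

Request:
drive_tool:
  steps:
    - {"slide": [-0.003,0.02,0],"dr": [0,0,0],"fingers": 0.095}
    - {"slide": [-0.003,0.045,0],"dr": [0,0,0],"fingers": 0.095}
    - {"slide": [-0.003,0.063,0],"dr": [0,0,0],"fingers": 0.095}
    - {"slide": [-0.003,0.063,0],"dr": [0,0,0],"fingers": 0.095}
    - {"slide": [-0.003,0.063,0],"dr": [0,0,0],"fingers": 0.044}

```text
t: 3.12
eef_pos: [472.5, 180.2, 27.5]
tcp_rot: [-1.571, -0.0, -1.571]
ft_force: [0.1, 0.1, 0.1]
opening: 0.969
```

Request:
drive_tool:
  steps:
    - {"slide": [0,0,0],"dr": [0,0,0],"fingers": 0.036}
    - {"slide": [0,0,0],"dr": [0,0,0],"fingers": 0.036}
    - {"slide": [0,0,0],"dr": [0,0,0],"fingers": 0.036}
    - {"slide": [0,0,0],"dr": [0,0,0],"fingers": 0.036}
    - {"slide": [0,0,0],"dr": [0,0,0],"fingers": 0.036}

```text
t: 3.53
eef_pos: [472.3, 180.4, 27.3]
tcp_rot: [-1.57, 0.0, -1.571]
ft_force: [0.6, -0.2, -0.2]
opening: 0.637
```

Request:
drive_tool:
  steps:
    - {"slide": [0,0,0],"dr": [0,0,0],"fingers": 0.036}
    - {"slide": [0,0,0],"dr": [0,0,0],"fingers": 0.036}
    - {"slide": [0,0,0],"dr": [0,0,0],"fingers": 0.036}

```text
t: 3.78
eef_pos: [472.1, 180.3, 26.8]
tcp_rot: [-1.571, -0.0, -1.571]
ft_force: [0.4, 0.5, 2.5]
opening: 0.457
```

Request:
drive_tool:
  steps:
    - {"slide": [0,0,0],"dr": [0,0,0],"fingers": 0.036}
    - {"slide": [0,-0.02,0],"dr": [0,0,0],"fingers": 0.036}
    - {"slide": [0,-0.05,0],"dr": [0,0,0],"fingers": 0.036}
    - {"slide": [0,-0.08,0],"dr": [0,0,0],"fingers": 0.036}
    - {"slide": [0,-0.1,0],"dr": [0,0,0],"fingers": 0.036}

```text
t: 4.2
eef_pos: [472.4, 180.4, 128.9]
tcp_rot: [-1.57, 0.0, -1.571]
ft_force: [0.1, -0.6, -1.4]
opening: 0.461
```

Request:
drive_tool:
  steps:
    - {"slide": [0.015,0,0.03],"dr": [0,0,0],"fingers": 0.036}
    - {"slide": [0.03,0,0.07],"dr": [0,0,0],"fingers": 0.036}
    - {"slide": [0.045,0,0.11],"dr": [0,0,0],"fingers": 0.036}
    - {"slide": [0.06,0,0.145],"dr": [0,0,0],"fingers": 0.036}
    - {"slide": [0.064,0,0.175],"dr": [0,0,0],"fingers": 0.036}

```text
t: 4.62
eef_pos: [649.4, 114.0, 126.6]
tcp_rot: [-1.57, -0.0, -1.572]
ft_force: [-0.2, -0.5, -0.7]
opening: 0.459
```

Request:
drive_tool:
  steps:
    - {"slide": [0,0,0],"dr": [0,0,0],"fingers": 0.036}
    - {"slide": [0,0.03,0],"dr": [0,0,0],"fingers": 0.036}
    - {"slide": [0,0.06,0],"dr": [0,0,0],"fingers": 0.036}
    - {"slide": [0,0.06,0],"dr": [0,0,0],"fingers": 0.036}
    - {"slide": [0,0.06,0],"dr": [0,0,0],"fingers": 0.036}

```text
t: 5.03
eef_pos: [646.2, 116.4, 65.8]
tcp_rot: [-1.574, -0.0, -1.571]
ft_force: [0.7, 0.3, 0.8]
opening: 0.459
```

```bash
python3 -c "
from h import *
import cv2,pickle
to(647,116,28)
m=optics.camera_model('wrist'); im=optics.read_camera('wrist'); pickle.dump(m,open('m3.pkl','wb'))
cv2.imwrite('pics/w3.png',im[:,:,::-1])"
```

```text
t 5.03 pos [646.2 116.4  65.8] rot [-1.574 -0.    -1.571] open 0.459 F [0.7 0.3 0.8] slide_m [0.0003 0.0378 0.0009] dr [0.003 0.    0.   ]
```

View pics/w3.png

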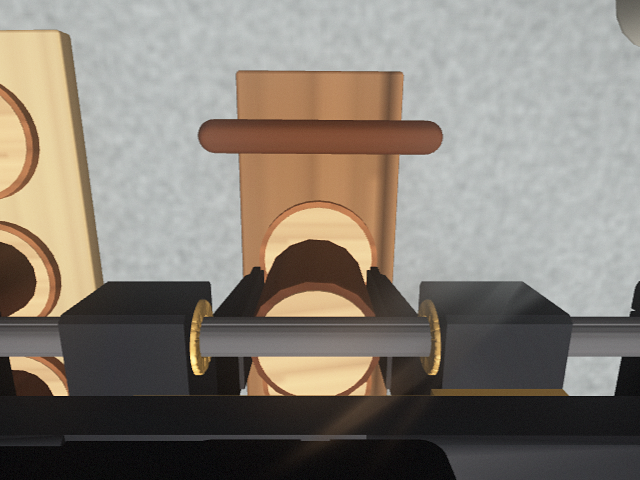

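```bash
python3 -c "
from h import *
import pickle,cv2
m=pickle.load(open('m3.pkl','rb'))
print(px2w('wrist',(319.5,201.5),18,m)-[0,32,0],px2w('wrist',(316,342),113,m))
to(647,116,27)
a=cv2.imread('pics/w3.png');cv2.imwrite('pics/c4.png',cv2.resize(a[190:420,180:460],None,fx=2.5,fy=2.5,interpolation=cv2.INTER_CUBIC))"
```

```text
[649.56137837 115.70974606  18.        ] [647.89669966 117.17535124 113.        ]
t 5.08 pos [647.2 116.5  67.4] rot [-1.571 -0.    -1.571] open 0.456 F [0.1 1.1 0.1] slide_m [ 0.0005  0.0404 -0.0002] dr [0. 0. 0.]
```

View pics/c4.png

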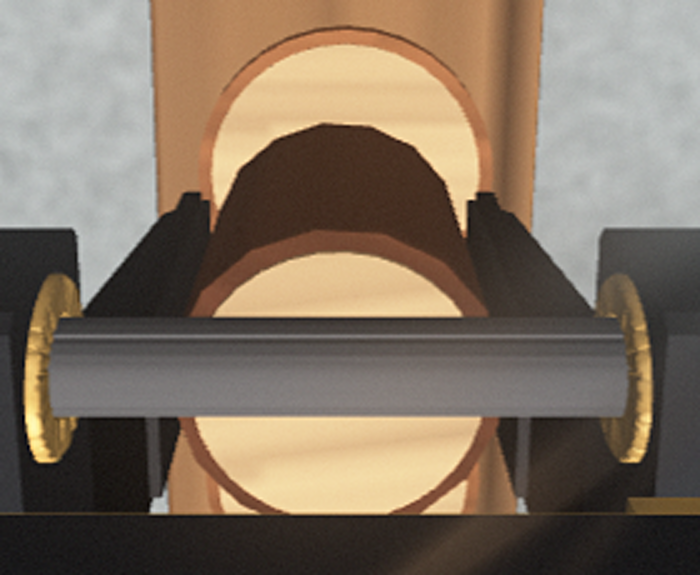

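Request:
drive_tool:
  steps:
    - {"slide": [0.0005,0.015,0.001],"dr": [0,0,0],"fingers": 0.036}
    - {"slide": [0.0005,0.03,0.001],"dr": [0,0,0],"fingers": 0.036}
    - {"slide": [0.0005,0.036,0.001],"dr": [0,0,0],"fingers": 0.036}
    - {"slide": [0.0005,0.039,0.001],"dr": [0,0,0],"fingers": 0.036}
    - {"slide": [0.0005,0.04,0.001],"dr": [0,0,0],"fingers": 0.036}

```text
t: 5.5
eef_pos: [648.5, 115.9, 27.7]
tcp_rot: [-1.57, -0.0, -1.571]
ft_force: [-0.6, -0.1, -0.5]
opening: 0.459
```

Request:
drive_tool:
  steps:
    - {"slide": [0,0,0],"dr": [0,0,0],"fingers": 0.036}
    - {"slide": [0,0,0],"dr": [0,0,0],"fingers": 0.036}
    - {"slide": [0,0,0],"dr": [0,0,0],"fingers": 0.05}
    - {"slide": [0,0,0],"dr": [0,0,0],"fingers": 0.08}
    - {"slide": [0,0,0],"dr": [0,0,0],"fingers": 0.095}

```text
t: 5.92
eef_pos: [648.3, 115.8, 27.2]
tcp_rot: [-1.57, -0.0, -1.571]
ft_force: [0.0, -0.0, -0.1]
opening: 0.611
```

Request:
drive_tool:
  steps:
    - {"slide": [0,0,0],"dr": [0,0,0],"fingers": 0.095}
    - {"slide": [0,0,0],"dr": [0,0,0],"fingers": 0.095}
    - {"slide": [0,0,0],"dr": [0,0,0],"fingers": 0.095}
    - {"slide": [0,0,0],"dr": [0,0,0],"fingers": 0.095}
    - {"slide": [0,0,0],"dr": [0,0,0],"fingers": 0.095}

```text
t: 6.33
eef_pos: [648.1, 115.8, 26.7]
tcp_rot: [-1.571, -0.0, -1.571]
ft_force: [-0.3, 0.2, 0.2]
opening: 0.956
```

Request:
drive_tool:
  steps:
    - {"slide": [0,-0.03,0],"dr": [0,0,0],"fingers": 0.095}
    - {"slide": [0,-0.07,0],"dr": [0,0,0],"fingers": 0.095}
    - {"slide": [0,-0.1,0],"dr": [0,0,0],"fingers": 0.095}
    - {"slide": [0.005,-0.1,-0.03],"dr": [0,0,0],"fingers": 0.095}
    - {"slide": [0.011,-0.1,-0.07],"dr": [0,0,0],"fingers": 0.095}

```text
t: 6.75
eef_pos: [579.7, 104.8, 128.4]
tcp_rot: [-1.565, 0.0, -1.571]
ft_force: [0.2, -0.4, -1.0]
opening: 0.997
```

```bash
python3 -c "
from h import *
import cv2
to(472,105,100)
im=optics.read_camera('side');cv2.imwrite('pics/s1.png',im[:,:,::-1])
to(472,105,100)"
```

```text
t 6.75 pos [579.7 104.8 128.4] rot [-1.565  0.    -1.571] open 0.997 F [ 0.2 -0.4 -1. ] slide_m [-0.0002  0.0278 -0.1079] dr [-0.005 -0.    -0.   ]
t 6.8 pos [568.4 104.  125.9] rot [-1.579e+00 -1.000e-03 -1.570e+00] open 1.0 F [-3.1  1.4  0.5] slide_m [-0.0011  0.0267 -0.0962] dr [0.008 0.001 0.001]
```

View pics/s1.png

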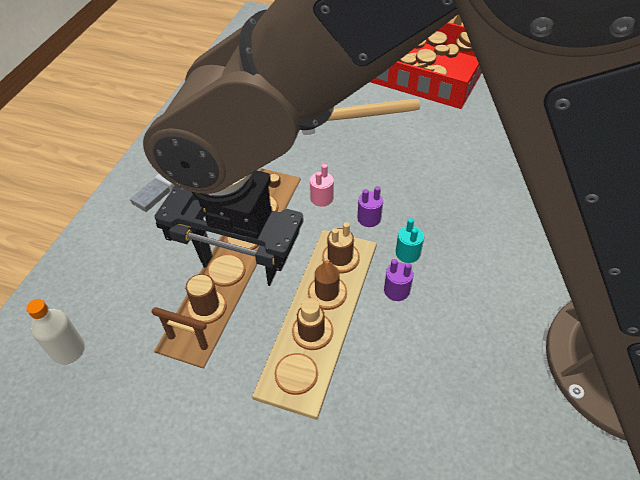

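The side view shows the stub upright on the seat beside the gate at (203,295), with the other three still standing. The doll is next.

Request:
drive_tool:
  steps:
    - {"slide": [0,0,-0.04],"dr": [0,0,0],"fingers": 0.095}
    - {"slide": [0,0,-0.075],"dr": [0,0,0],"fingers": 0.095}
    - {"slide": [0,0,-0.1],"dr": [0,0,0],"fingers": 0.095}
    - {"slide": [0,0.01,-0.106],"dr": [0,0,0],"fingers": 0.095}
    - {"slide": [0,0.02,-0.106],"dr": [0,0,0],"fingers": 0.095}

```text
t: 7.22
eef_pos: [470.6, 104.9, 107.3]
tcp_rot: [-1.57, -0.0, -1.57]
ft_force: [0.7, 0.2, 0.1]
opening: 0.998
```

```bash
python3 -c "
from h import *
import cv2,pickle
to(472,105,35)
m=optics.camera_model('wrist'); im=optics.read_camera('wrist'); pickle.dump(m,open('m4.pkl','wb'))
cv2.imwrite('pics/w4.png',im[:,:,::-1])
to(472,105,35)"
```

```text
t 7.22 pos [470.6 104.9 107.3] rot [-1.57 -0.   -1.57] open 0.998 F [0.7 0.2 0.1] slide_m [-0.0001  0.0723  0.0013] dr [-0.001  0.     0.   ]
t 7.27 pos [470.9 104.8 105.5] rot [-1.572 -0.    -1.571] open 0.994 F [-0.5 -0.1 -0.7] slide_m [-0.0002  0.0705  0.0012] dr [0.001 0.    0.   ]
```

View pics/w4.png

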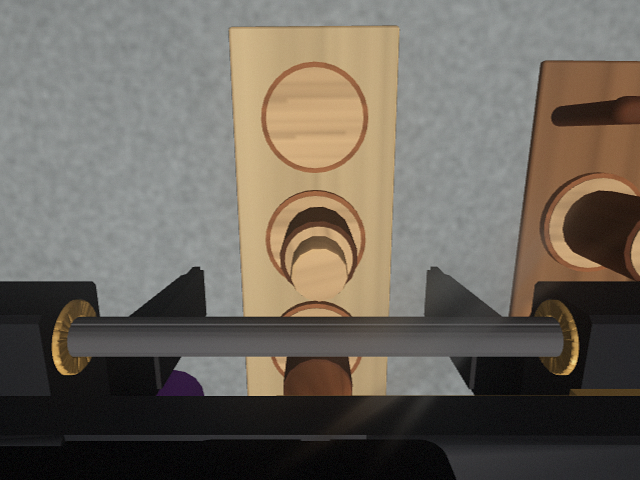

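```bash
cat >> h.py <<'E'
def outline(img,name,m,items,s,off,fn):
    """draw predicted rings (cx,cy,z,r) on an enlarged crop"""
    import cv2
    im=cv2.resize(img,None,fx=s,fy=s,interpolation=cv2.INTER_CUBIC)
    for k,(x,y,z,r) in enumerate(items):
        q=np.array([w2px(name,(x+r*np.cos(a),y+r*np.sin(a),z),m) for a in np.linspace(0,6.283,60)])
        cv2.polylines(im,[np.int32(((q+.5)*s-.5)*16)],True,[(0,255,0),(0,0,255),(255,0,0),(255,255,0)][k%4],1,cv2.LINE_AA,4)
    cv2.imwrite(fn,im[int(off[1]*s):int(off[3]*s),int(off[0]*s):int(off[2]*s)])
E
python3 -c "
from h import *
import pickle,cv2
m=pickle.load(open('m4.pkl','rb'))
print('emptypad',px2w('wrist',(315,117),18,m),'pad b',px2w('wrist',(315.5,191),18,m)-[0,32,0],'head',px2w('wrist',(319.5,270),90,m),'shoulder', px2w('wrist',(318,222),64,m)-[0,21,0])
outline(cv2.imread('pics/w4.png'),'wrist',m,[(472,105,18,32),(473,105,64,21),(473,105,90,14),(472,180,18,32)],3,(220,50,420,310),'pics/o4.png')"
```

```text
emptypad [471.71779412 180.49164454  18.        ] pad b [472.09331135 104.31812973  18.        ] head [473.90800122 108.7152773   90.        ] shoulder [473.33874107 105.28603558  64.        ]
```

View pics/o4.png

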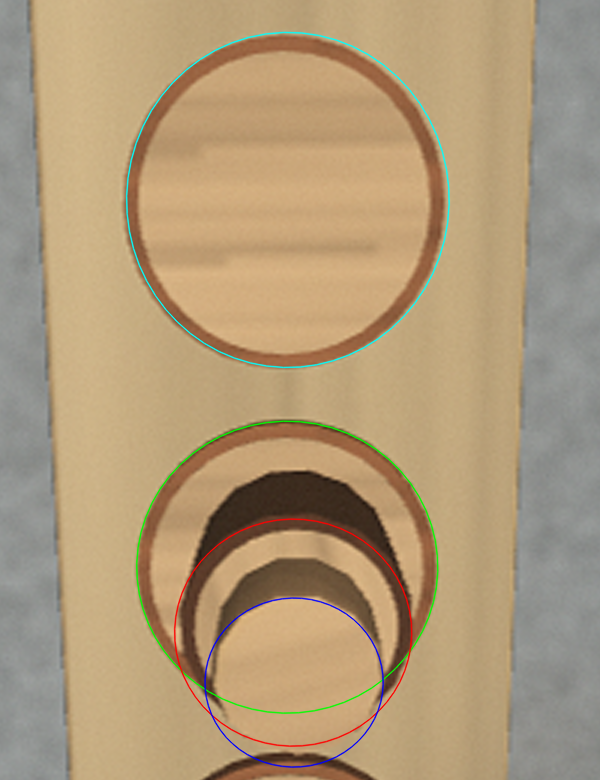

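The pad rings match exactly, and the doll is at about (473.3,105). Descending onto it now.

Request:
drive_tool:
  steps:
    - {"slide": [0,0.02,0.002],"dr": [0,0,0],"fingers": 0.095}
    - {"slide": [0,0.045,0.002],"dr": [0,0,0],"fingers": 0.095}
    - {"slide": [0,0.063,0.002],"dr": [0,0,0],"fingers": 0.095}
    - {"slide": [0,0.07,0.002],"dr": [0,0,0],"fingers": 0.095}
    - {"slide": [0,0.07,0.002],"dr": [0,0,0],"fingers": 0.07}

```text
t: 7.68
eef_pos: [473.8, 104.7, 35.6]
tcp_rot: [-1.573, -0.0, -1.571]
ft_force: [-0.8, -0.1, 0.5]
opening: 0.968
```

Request:
drive_tool:
  steps:
    - {"slide": [0,0,0],"dr": [0,0,0],"fingers": 0.034}
    - {"slide": [0,0,0],"dr": [0,0,0],"fingers": 0.034}
    - {"slide": [0,0,0],"dr": [0,0,0],"fingers": 0.034}
    - {"slide": [0,0,0],"dr": [0,0,0],"fingers": 0.034}
    - {"slide": [0,0,0],"dr": [0,0,0],"fingers": 0.034}

```text
t: 8.1
eef_pos: [474.4, 104.8, 37.4]
tcp_rot: [-1.57, 0.0, -1.571]
ft_force: [-0.1, 0.5, -0.5]
opening: 0.636
```

Request:
drive_tool:
  steps:
    - {"slide": [0,0,0],"dr": [0,0,0],"fingers": 0.034}
    - {"slide": [0,0,0],"dr": [0,0,0],"fingers": 0.034}
    - {"slide": [0,0,0],"dr": [0,0,0],"fingers": 0.034}
    - {"slide": [0,0,0],"dr": [0,0,0],"fingers": 0.034}
    - {"slide": [0,0,0],"dr": [0,0,0],"fingers": 0.034}

```text
t: 8.52
eef_pos: [474.1, 104.8, 36.9]
tcp_rot: [-1.571, -0.0, -1.571]
ft_force: [0.2, -0.3, 3.2]
opening: 0.44
```

Request:
drive_tool:
  steps:
    - {"slide": [0,-0.015,0],"dr": [0,0,0],"fingers": 0.034}
    - {"slide": [0,-0.045,0],"dr": [0,0,0],"fingers": 0.034}
    - {"slide": [0,-0.08,0],"dr": [0,0,0],"fingers": 0.034}
    - {"slide": [0,-0.1,0],"dr": [0,0,0],"fingers": 0.034}
    - {"slide": [0,-0.105,0.01],"dr": [0,0,0],"fingers": 0.034}

```text
t: 8.93
eef_pos: [484.1, 105.0, 145.0]
tcp_rot: [-1.567, 0.0, -1.57]
ft_force: [0.2, -0.6, -0.2]
opening: 0.438
```

Request:
drive_tool:
  steps:
    - {"slide": [0.015,0,0.03],"dr": [0,0,0],"fingers": 0.034}
    - {"slide": [0.03,0,0.07],"dr": [0,0,0],"fingers": 0.034}
    - {"slide": [0.045,0,0.11],"dr": [0,0,0],"fingers": 0.034}
    - {"slide": [0.06,0,0.145],"dr": [0,0,0],"fingers": 0.034}
    - {"slide": [0.064,0,0.165],"dr": [0,0,0],"fingers": 0.034}

```text
t: 9.35
eef_pos: [652.4, 38.5, 141.4]
tcp_rot: [-1.569, -0.0, -1.572]
ft_force: [-0.0, 1.3, 0.0]
opening: 0.437
```

Request:
drive_tool:
  steps:
    - {"slide": [0,0,0],"dr": [0,0,0],"fingers": 0.034}
    - {"slide": [0,0.03,0],"dr": [0,0,0],"fingers": 0.034}
    - {"slide": [0,0.055,0],"dr": [0,0,0],"fingers": 0.034}
    - {"slide": [0,0.065,0],"dr": [0,0,0],"fingers": 0.034}
    - {"slide": [0,0.065,0],"dr": [0,0,0],"fingers": 0.034}

```text
t: 9.77
eef_pos: [647.4, 41.0, 74.3]
tcp_rot: [-1.576, 0.0, -1.571]
ft_force: [-0.2, -0.6, -0.3]
opening: 0.437
```

```bash
python3 -c "
from h import *
import cv2,pickle
to(648.5,41,37)
m=optics.camera_model('wrist'); im=optics.read_camera('wrist'); pickle.dump(m,open('m5.pkl','wb'))
cv2.imwrite('pics/w5.png',im[:,:,::-1])
to(648.5,41,37)
outline(im[:,:,::-1],'wrist',m,[(648.5,41,18,32),(648.5,116,18,32),(648.5,116,74,22)],2.5,(170,100,470,340),'pics/o5.png')"
```

```text
t 9.77 pos [647.4  41.   74.3] rot [-1.576  0.    -1.571] open 0.437 F [-0.2 -0.6 -0.3] slide_m [0.0001 0.0373 0.0013] dr [ 0.005  0.    -0.   ]
t 9.82 pos [648.4  41.   76.2] rot [-1.573 -0.    -1.571] open 0.439 F [ 0.8 -0.7  0.2] slide_m [0.     0.0392 0.0002] dr [0.002 0.    0.   ]
```

View pics/o5.png

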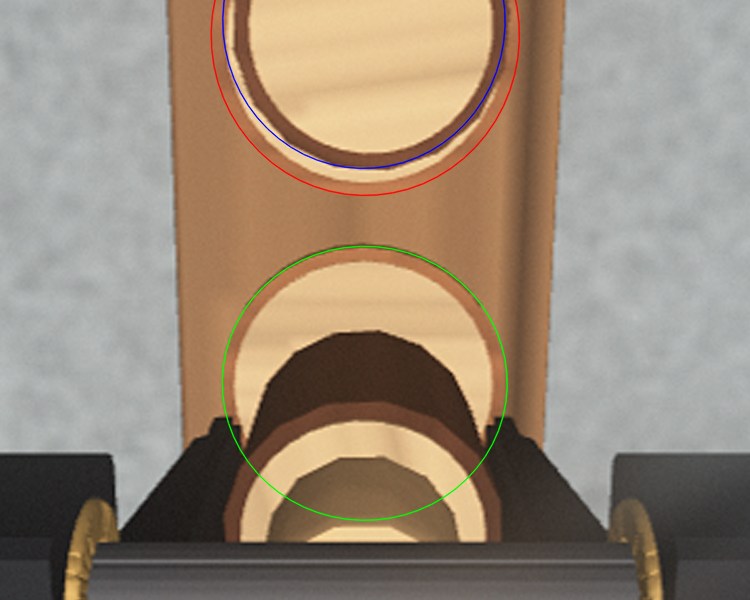

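Seat 2 matches its ring at (648.5,41). Lowering and releasing the doll.

Request:
drive_tool:
  steps:
    - {"slide": [0,0.015,0],"dr": [0,0,0],"fingers": 0.034}
    - {"slide": [0,0.028,0],"dr": [0,0,0],"fingers": 0.034}
    - {"slide": [0,0.034,0],"dr": [0,0,0],"fingers": 0.034}
    - {"slide": [0,0.038,0],"dr": [0,0,0],"fingers": 0.034}
    - {"slide": [0,0.039,0],"dr": [0,0,0],"fingers": 0.034}

```text
t: 10.23
eef_pos: [649.0, 40.9, 37.6]
tcp_rot: [-1.571, -0.0, -1.571]
ft_force: [0.2, -0.3, -0.6]
opening: 0.441
```

Request:
drive_tool:
  steps:
    - {"slide": [0,0,0],"dr": [0,0,0],"fingers": 0.034}
    - {"slide": [0,0,0],"dr": [0,0,0],"fingers": 0.034}
    - {"slide": [0,0,0],"dr": [0,0,0],"fingers": 0.05}
    - {"slide": [0,0,0],"dr": [0,0,0],"fingers": 0.08}
    - {"slide": [0,0,0],"dr": [0,0,0],"fingers": 0.095}

```text
t: 10.65
eef_pos: [649.3, 40.8, 38.2]
tcp_rot: [-1.57, -0.0, -1.571]
ft_force: [-0.5, 0.1, 0.5]
opening: 0.591
```

Request:
drive_tool:
  steps:
    - {"slide": [0,0,0],"dr": [0,0,0],"fingers": 0.095}
    - {"slide": [0,0,0],"dr": [0,0,0],"fingers": 0.095}
    - {"slide": [0,0,0],"dr": [0,0,0],"fingers": 0.095}
    - {"slide": [0,0,0],"dr": [0,0,0],"fingers": 0.095}
    - {"slide": [0,0,0],"dr": [0,0,0],"fingers": 0.095}

```text
t: 11.07
eef_pos: [649.1, 40.8, 37.8]
tcp_rot: [-1.571, -0.0, -1.571]
ft_force: [0.1, 0.4, 0.1]
opening: 0.939
```

Next is the tree at about (472.5,30). I'll rise 100 first, then cross over.

Request:
drive_tool:
  steps:
    - {"slide": [0,-0.03,0],"dr": [0,0,0],"fingers": 0.095}
    - {"slide": [0,-0.07,0],"dr": [0,0,0],"fingers": 0.095}
    - {"slide": [0,-0.095,0],"dr": [0,0,0],"fingers": 0.095}
    - {"slide": [0.004,-0.1,-0.03],"dr": [0,0,0],"fingers": 0.095}
    - {"slide": [0.01,-0.1,-0.06],"dr": [0,0,0],"fingers": 0.095}

```text
t: 11.48
eef_pos: [589.7, 31.0, 139.7]
tcp_rot: [-1.566, -0.0, -1.57]
ft_force: [-0.4, 0.3, 0.0]
opening: 0.997
```

Request:
drive_tool:
  steps:
    - {"slide": [0.0,0,-0.04],"dr": [0,0,0],"fingers": 0.095}
    - {"slide": [0.001,0,-0.075],"dr": [0,0,0],"fingers": 0.095}
    - {"slide": [0.001,0,-0.105],"dr": [0,0,0],"fingers": 0.095}
    - {"slide": [0.001,0.01,-0.115],"dr": [0,0,0],"fingers": 0.095}
    - {"slide": [0.001,0.02,-0.116],"dr": [0,0,0],"fingers": 0.095}

```text
t: 11.9
eef_pos: [471.0, 29.9, 118.4]
tcp_rot: [-1.57, -0.0, -1.571]
ft_force: [0.5, -0.2, -0.3]
opening: 0.994
```

```bash
python3 -c "
from h import *
import cv2,pickle
m=optics.camera_model('wrist'); im=optics.read_camera('wrist'); pickle.dump(m,open('m6.pkl','wb'))
cv2.imwrite('pics/w6.png',im[:,:,::-1])
to(472.5,30,39)
outline(im[:,:,::-1],'wrist',m,[(472,30,18,32),(472.5,30,68,20),(472,105,18,32),(472.5,30,98,3)],2.5,(200,50,440,350),'pics/o6.png')"
```

```text
t 11.95 pos [471.4  29.9 116.7] rot [-1.572 -0.    -1.571] open 0.998 F [ 0.6 -0.3 -1.1] slide_m [-0.0001  0.0776  0.0012] dr [ 0.001 -0.     0.   ]
```

View pics/o6.png

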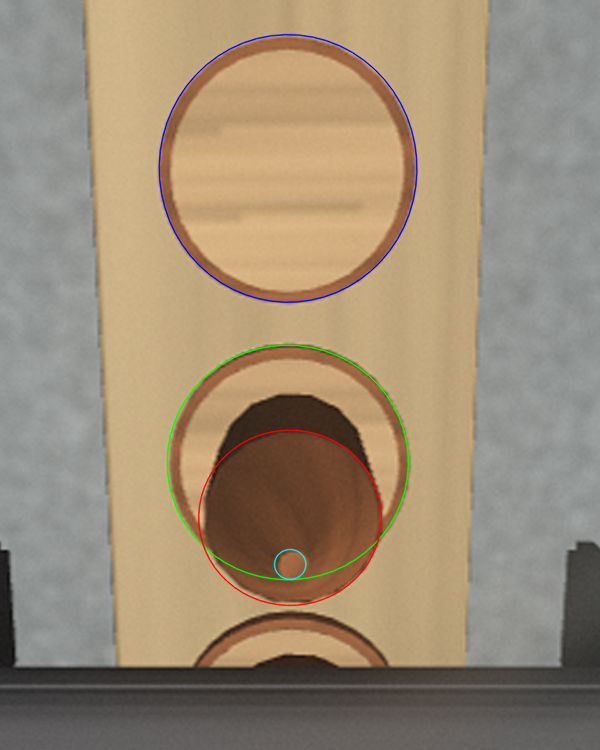

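View pics/w6.png

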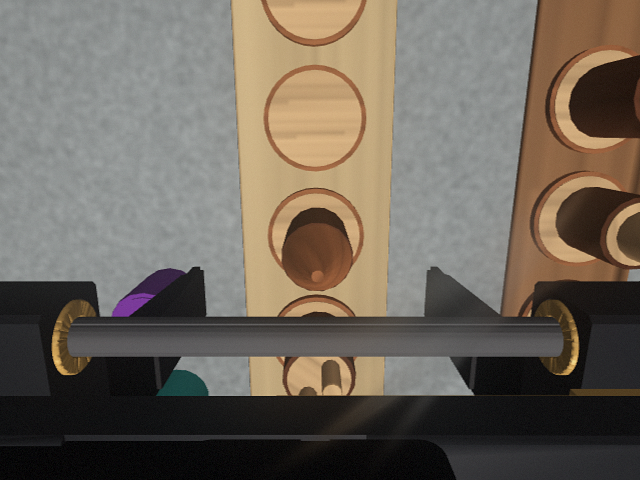

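The rings fit and the tree is at (472.8,30). Descending.

Request:
drive_tool:
  steps:
    - {"slide": [0,0.02,0.001],"dr": [0,0,0],"fingers": 0.095}
    - {"slide": [0,0.05,0.001],"dr": [0,0,0],"fingers": 0.095}
    - {"slide": [0,0.07,0.001],"dr": [0,0,0],"fingers": 0.095}
    - {"slide": [0,0.077,0.001],"dr": [0,0,0],"fingers": 0.095}
    - {"slide": [0,0.077,0.001],"dr": [0,0,0],"fingers": 0.07}

```text
t: 12.37
eef_pos: [473.8, 29.8, 39.7]
tcp_rot: [-1.574, 0.0, -1.571]
ft_force: [-0.7, 0.4, 0.2]
opening: 0.968
```

Request:
drive_tool:
  steps:
    - {"slide": [0,0,0],"dr": [0,0,0],"fingers": 0.032}
    - {"slide": [0,0,0],"dr": [0,0,0],"fingers": 0.032}
    - {"slide": [0,0,0],"dr": [0,0,0],"fingers": 0.032}
    - {"slide": [0,0,0],"dr": [0,0,0],"fingers": 0.032}
    - {"slide": [0,0,0],"dr": [0,0,0],"fingers": 0.032}

```text
t: 12.78
eef_pos: [474.4, 29.8, 41.5]
tcp_rot: [-1.569, -0.0, -1.571]
ft_force: [0.0, 0.7, -1.2]
opening: 0.636
```

Request:
drive_tool:
  steps:
    - {"slide": [0,0,0],"dr": [0,0,0],"fingers": 0.032}
    - {"slide": [0,0,0],"dr": [0,0,0],"fingers": 0.032}
    - {"slide": [0,0,0],"dr": [0,0,0],"fingers": 0.032}
    - {"slide": [0,0,0],"dr": [0,0,0],"fingers": 0.032}
    - {"slide": [0,0,0],"dr": [0,0,0],"fingers": 0.032}

```text
t: 13.2
eef_pos: [474.1, 29.8, 40.9]
tcp_rot: [-1.571, -0.0, -1.571]
ft_force: [-0.5, -0.1, 3.0]
opening: 0.416
```

Request:
drive_tool:
  steps:
    - {"slide": [0,-0.015,0],"dr": [0,0,0],"fingers": 0.032}
    - {"slide": [0,-0.045,0],"dr": [0,0,0],"fingers": 0.032}
    - {"slide": [0,-0.08,0],"dr": [0,0,0],"fingers": 0.032}
    - {"slide": [0,-0.1,0],"dr": [0,0,0],"fingers": 0.032}
    - {"slide": [0,-0.105,0.01],"dr": [0,0,0],"fingers": 0.032}

```text
t: 13.62
eef_pos: [484.1, 29.9, 149.0]
tcp_rot: [-1.567, -0.0, -1.571]
ft_force: [0.5, 0.5, -0.0]
opening: 0.419
```

Request:
drive_tool:
  steps:
    - {"slide": [0.015,0,0.03],"dr": [0,0,0],"fingers": 0.032}
    - {"slide": [0.03,0,0.07],"dr": [0,0,0],"fingers": 0.032}
    - {"slide": [0.045,0,0.11],"dr": [0,0,0],"fingers": 0.032}
    - {"slide": [0.06,0,0.145],"dr": [0,0,0],"fingers": 0.032}
    - {"slide": [0.064,0,0.165],"dr": [0,0,0],"fingers": 0.032}

```text
t: 14.03
eef_pos: [652.3, -36.4, 145.4]
tcp_rot: [-1.569, -0.001, -1.572]
ft_force: [-0.5, -0.3, 0.3]
opening: 0.414
```

Request:
drive_tool:
  steps:
    - {"slide": [0,0,0],"dr": [0,0,0],"fingers": 0.032}
    - {"slide": [0,0.03,0],"dr": [0,0,0],"fingers": 0.032}
    - {"slide": [0,0.055,0],"dr": [0,0,0],"fingers": 0.032}
    - {"slide": [0,0.065,0],"dr": [0,0,0],"fingers": 0.032}
    - {"slide": [0,0.065,0],"dr": [0,0,0],"fingers": 0.032}

```text
t: 14.45
eef_pos: [647.5, -33.8, 78.4]
tcp_rot: [-1.575, 0.001, -1.571]
ft_force: [0.3, 0.2, -0.1]
opening: 0.416
```

```bash
python3 -c "
from h import *
import cv2,pickle
m=optics.camera_model('wrist'); im=optics.read_camera('wrist')
cv2.imwrite('pics/w7.png',im[:,:,::-1])
to(648.5,-34,41)
outline(im[:,:,::-1],'wrist',m,[(648.5,-34,18,32),(648.5,41,18,32),(649,41,64,21),(649,41,90,14)],2.5,(170,70,470,310),'pics/o7.png')"
```

```text
t 14.5 pos [648.4 -33.9  80.2] rot [-1.573  0.    -1.571] open 0.417 F [-0.2 -0.1  0.5] slide_m [0.0001 0.0392 0.0001] dr [ 0.002  0.    -0.   ]
```

View pics/o7.png

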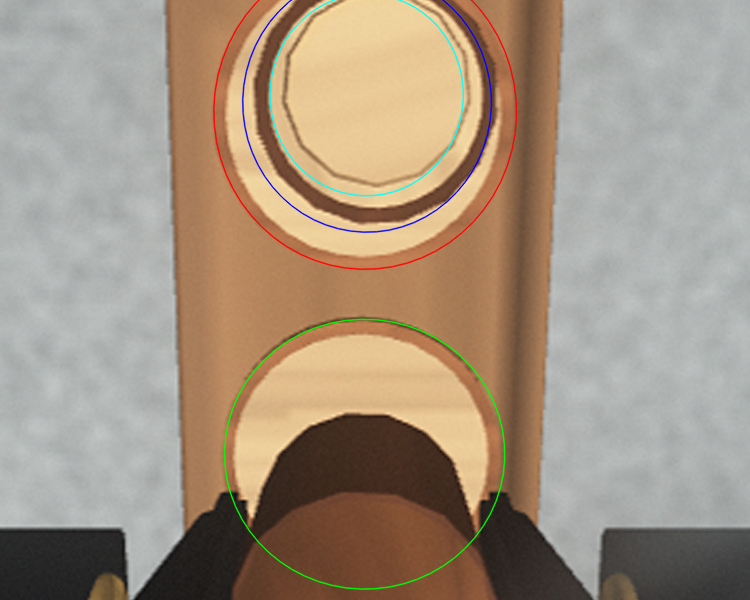

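Seat 3 fits its ring. The doll sits within about 2 mm of seat 2's centre, slightly toward +x. I'll shift 1 mm toward −x for the tree.

Request:
drive_tool:
  steps:
    - {"slide": [0,0.015,-0.001],"dr": [0,0,0],"fingers": 0.032}
    - {"slide": [0,0.028,-0.001],"dr": [0,0,0],"fingers": 0.032}
    - {"slide": [0,0.034,-0.001],"dr": [0,0,0],"fingers": 0.032}
    - {"slide": [0,0.038,-0.001],"dr": [0,0,0],"fingers": 0.032}
    - {"slide": [0,0.039,-0.001],"dr": [0,0,0],"fingers": 0.032}

```text
t: 14.92
eef_pos: [648.1, -34.1, 41.6]
tcp_rot: [-1.571, -0.0, -1.571]
ft_force: [0.2, -0.1, -0.2]
opening: 0.417
```

Request:
drive_tool:
  steps:
    - {"slide": [0,0,0],"dr": [0,0,0],"fingers": 0.032}
    - {"slide": [0,0,0],"dr": [0,0,0],"fingers": 0.032}
    - {"slide": [0,0,0],"dr": [0,0,0],"fingers": 0.05}
    - {"slide": [0,0,0],"dr": [0,0,0],"fingers": 0.08}
    - {"slide": [0,0,0],"dr": [0,0,0],"fingers": 0.095}

```text
t: 15.33
eef_pos: [648.3, -34.2, 42.2]
tcp_rot: [-1.57, -0.0, -1.571]
ft_force: [-1.0, 0.2, -0.4]
opening: 0.571
```

Request:
drive_tool:
  steps:
    - {"slide": [0,0,0],"dr": [0,0,0],"fingers": 0.095}
    - {"slide": [0,0,0],"dr": [0,0,0],"fingers": 0.095}
    - {"slide": [0,0,0],"dr": [0,0,0],"fingers": 0.095}
    - {"slide": [0,0,0],"dr": [0,0,0],"fingers": 0.095}
    - {"slide": [0,0,0],"dr": [0,0,0],"fingers": 0.095}

```text
t: 15.75
eef_pos: [648.1, -34.2, 41.8]
tcp_rot: [-1.571, -0.0, -1.571]
ft_force: [-0.3, -0.5, 0.5]
opening: 0.916
```

Request:
drive_tool:
  steps:
    - {"slide": [0,-0.03,0],"dr": [0,0,0],"fingers": 0.095}
    - {"slide": [0,-0.07,0],"dr": [0,0,0],"fingers": 0.095}
    - {"slide": [0,-0.095,0],"dr": [0,0,0],"fingers": 0.095}
    - {"slide": [0.004,-0.1,-0.03],"dr": [0,0,0],"fingers": 0.095}
    - {"slide": [0.01,-0.1,-0.06],"dr": [0,0,0],"fingers": 0.095}

```text
t: 16.17
eef_pos: [588.7, -44.0, 143.7]
tcp_rot: [-1.566, -0.001, -1.57]
ft_force: [0.1, -0.8, 0.6]
opening: 0.999
```

Request:
drive_tool:
  steps:
    - {"slide": [0.0,0,-0.04],"dr": [0,0,0],"fingers": 0.095}
    - {"slide": [0.001,0,-0.075],"dr": [0,0,0],"fingers": 0.095}
    - {"slide": [0.001,0,-0.105],"dr": [0,0,0],"fingers": 0.095}
    - {"slide": [0.001,0.01,-0.115],"dr": [0,0,0],"fingers": 0.095}
    - {"slide": [0.001,0.02,-0.116],"dr": [0,0,0],"fingers": 0.095}

```text
t: 16.58
eef_pos: [470.1, -45.1, 122.4]
tcp_rot: [-1.57, -0.0, -1.571]
ft_force: [1.1, -0.1, 1.3]
opening: 0.997
```

```bash
python3 -c "
from h import *
import cv2,pickle
optics.read_camera('side')
m=optics.camera_model('wrist'); im=optics.read_camera('wrist')
cv2.imwrite('pics/w8.png',im[:,:,::-1])
to(472.5,-45,37)
outline(im[:,:,::-1],'wrist',m,[(472,-45,18,32),(472.5,-45,68,22),(472,30,18,32)],2.5,(170,50,470,290),'pics/o8.png')"
```

```text
t 16.68 pos [471.4 -45.2 121.3] rot [-1.572  0.    -1.571] open 0.996 F [-0.1  0.5  1. ] slide_m [-0.0001  0.0843  0.0013] dr [ 0.001 -0.    -0.   ]
```

View pics/o8.png

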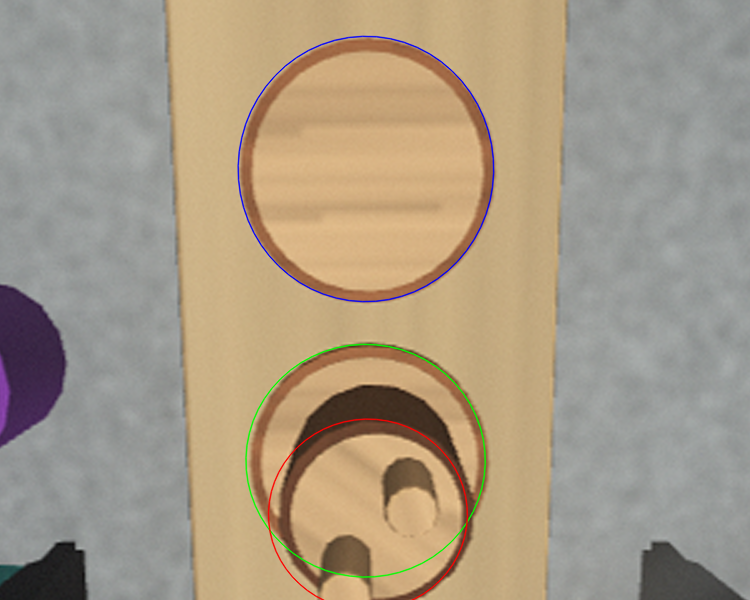

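View pics/w8.png

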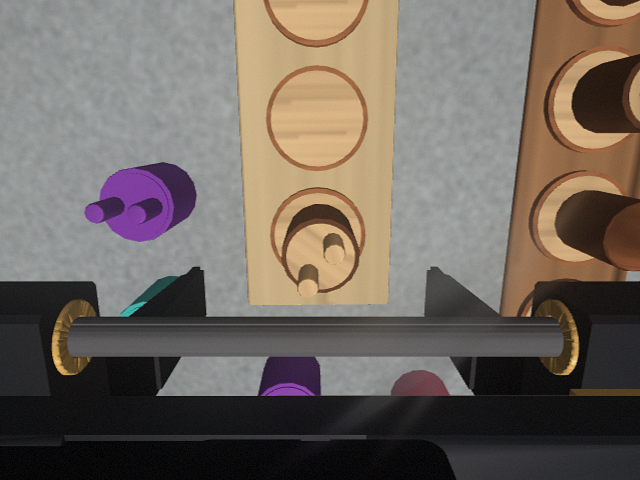

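The hare on the board is at (474,−45): bark body with pale ears, not a coloured decoy. Its jaw paths are clear of the purple and turquoise ones.

Request:
drive_tool:
  steps:
    - {"slide": [0,0.02,0.0015],"dr": [0,0,0],"fingers": 0.095}
    - {"slide": [0,0.05,0.0015],"dr": [0,0,0],"fingers": 0.095}
    - {"slide": [0,0.075,0.0015],"dr": [0,0,0],"fingers": 0.095}
    - {"slide": [0,0.084,0.0015],"dr": [0,0,0],"fingers": 0.095}
    - {"slide": [0,0.084,0.0015],"dr": [0,0,0],"fingers": 0.07}

```text
t: 17.1
eef_pos: [473.3, -45.1, 36.4]
tcp_rot: [-1.574, 0.001, -1.571]
ft_force: [-0.1, 0.2, 1.3]
opening: 0.973
```

Request:
drive_tool:
  steps:
    - {"slide": [0,0,0],"dr": [0,0,0],"fingers": 0.036}
    - {"slide": [0,0,0],"dr": [0,0,0],"fingers": 0.036}
    - {"slide": [0,0,0],"dr": [0,0,0],"fingers": 0.036}
    - {"slide": [0,0,0],"dr": [0,0,0],"fingers": 0.036}
    - {"slide": [0,0,0],"dr": [0,0,0],"fingers": 0.036}

```text
t: 17.52
eef_pos: [473.9, -45.3, 38.5]
tcp_rot: [-1.569, -0.0, -1.571]
ft_force: [0.1, -0.7, -0.1]
opening: 0.635
```

Request:
drive_tool:
  steps:
    - {"slide": [0,0,0],"dr": [0,0,0],"fingers": 0.036}
    - {"slide": [0,0,0],"dr": [0,0,0],"fingers": 0.036}
    - {"slide": [0,0,0],"dr": [0,0,0],"fingers": 0.036}
    - {"slide": [0,0,0],"dr": [0,0,0],"fingers": 0.036}
    - {"slide": [0,0,0],"dr": [0,0,0],"fingers": 0.036}

```text
t: 17.93
eef_pos: [473.7, -45.2, 38.0]
tcp_rot: [-1.571, -0.0, -1.571]
ft_force: [-0.8, -0.2, 5.5]
opening: 0.455
```

Request:
drive_tool:
  steps:
    - {"slide": [0,-0.015,0],"dr": [0,0,0],"fingers": 0.036}
    - {"slide": [0,-0.045,0],"dr": [0,0,0],"fingers": 0.036}
    - {"slide": [0,-0.08,0],"dr": [0,0,0],"fingers": 0.036}
    - {"slide": [0,-0.1,0],"dr": [0,0,0],"fingers": 0.036}
    - {"slide": [0,-0.105,0.01],"dr": [0,0,0],"fingers": 0.036}

```text
t: 18.35
eef_pos: [483.5, -45.2, 145.9]
tcp_rot: [-1.567, -0.001, -1.571]
ft_force: [0.8, -1.4, -0.5]
opening: 0.458
```

Request:
drive_tool:
  steps:
    - {"slide": [0.015,0,0.03],"dr": [0,0,0],"fingers": 0.036}
    - {"slide": [0.03,0,0.07],"dr": [0,0,0],"fingers": 0.036}
    - {"slide": [0.045,0,0.11],"dr": [0,0,0],"fingers": 0.036}
    - {"slide": [0.06,0,0.145],"dr": [0,0,0],"fingers": 0.036}
    - {"slide": [0.064,0,0.165],"dr": [0,0,0],"fingers": 0.036}

```text
t: 18.77
eef_pos: [651.7, -111.3, 142.2]
tcp_rot: [-1.57, -0.001, -1.572]
ft_force: [-0.7, 0.0, -1.4]
opening: 0.459
```

Request:
drive_tool:
  steps:
    - {"slide": [0,0,0],"dr": [0,0,0],"fingers": 0.036}
    - {"slide": [0,0.03,0],"dr": [0,0,0],"fingers": 0.036}
    - {"slide": [0,0.055,0],"dr": [0,0,0],"fingers": 0.036}
    - {"slide": [0,0.065,0],"dr": [0,0,0],"fingers": 0.036}
    - {"slide": [0,0.065,0],"dr": [0,0,0],"fingers": 0.036}

```text
t: 19.18
eef_pos: [646.9, -108.7, 75.3]
tcp_rot: [-1.576, 0.001, -1.571]
ft_force: [0.3, -0.6, 0.1]
opening: 0.456
```

```bash
python3 -c "
from h import *
import cv2,pickle
optics.read_camera('side')
m=optics.camera_model('wrist'); im=optics.read_camera('wrist')
cv2.imwrite('pics/w9.png',im[:,:,::-1])
to(648.2,-109,38)
outline(im[:,:,::-1],'wrist',m,[(648.2,-109,18,32),(648.3,-34,18,32),(648.3,-34,68,20),(648.3,-34,98,3)],2.5,(170,70,470,310),'pics/o9.png')"
```

```text
t 19.28 pos [ 648.6 -109.1   78.4] rot [-1.571 -0.    -1.571] open 0.459 F [-0.1  0.1  0.2] slide_m [-0.0001  0.0404 -0.0004] dr [-0.  0.  0.]
```

View pics/o9.png

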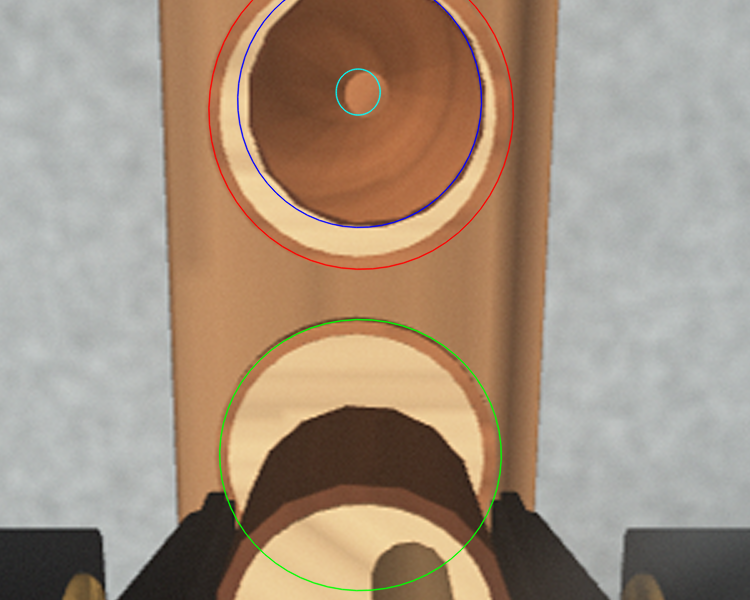

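Seat 4 fits its ring, and the tree is well centred on seat 3. Lowering the hare.

Request:
drive_tool:
  steps:
    - {"slide": [0,0.015,-0.001],"dr": [0,0,0],"fingers": 0.036}
    - {"slide": [0,0.028,-0.001],"dr": [0,0,0],"fingers": 0.036}
    - {"slide": [0,0.035,-0.001],"dr": [0,0,0],"fingers": 0.036}
    - {"slide": [0,0.039,-0.001],"dr": [0,0,0],"fingers": 0.036}
    - {"slide": [0,0.04,-0.001],"dr": [0,0,0],"fingers": 0.036}

```text
t: 19.7
eef_pos: [647.6, -109.1, 37.9]
tcp_rot: [-1.571, -0.0, -1.571]
ft_force: [-3.7, 1.4, 6.4]
opening: 0.458
```

Request:
drive_tool:
  steps:
    - {"slide": [0,0,0],"dr": [0,0,0],"fingers": 0.036}
    - {"slide": [0,0,0],"dr": [0,0,0],"fingers": 0.036}
    - {"slide": [0,0,0],"dr": [0,0,0],"fingers": 0.05}
    - {"slide": [0,0,0],"dr": [0,0,0],"fingers": 0.08}
    - {"slide": [0,0,0],"dr": [0,0,0],"fingers": 0.095}

```text
t: 20.12
eef_pos: [647.8, -109.2, 38.1]
tcp_rot: [-1.57, -0.0, -1.571]
ft_force: [-0.2, 0.4, -0.2]
opening: 0.616
```

Request:
drive_tool:
  steps:
    - {"slide": [0,0,0],"dr": [0,0,0],"fingers": 0.095}
    - {"slide": [0,0,0],"dr": [0,0,0],"fingers": 0.095}
    - {"slide": [0,0,0],"dr": [0,0,0],"fingers": 0.095}
    - {"slide": [0,0,0],"dr": [0,0,0],"fingers": 0.095}
    - {"slide": [0,0,0],"dr": [0,0,0],"fingers": 0.095}

```text
t: 20.53
eef_pos: [647.6, -109.2, 37.8]
tcp_rot: [-1.571, -0.0, -1.571]
ft_force: [-0.6, 0.2, -0.4]
opening: 0.957
```

Request:
drive_tool:
  steps:
    - {"slide": [0,-0.03,0],"dr": [0,0,0],"fingers": 0.095}
    - {"slide": [0,-0.07,0],"dr": [0,0,0],"fingers": 0.095}
    - {"slide": [0,-0.11,0],"dr": [0,0,0],"fingers": 0.095}
    - {"slide": [0,-0.15,0],"dr": [0,0,0],"fingers": 0.095}
    - {"slide": [0.01,-0.18,0],"dr": [0,0,0],"fingers": 0.095}

```text
t: 20.95
eef_pos: [647.9, -118.1, 221.5]
tcp_rot: [-1.568, -0.001, -1.57]
ft_force: [0.2, -0.2, -0.5]
opening: 1.001
```

Request:
drive_tool:
  steps:
    - {"slide": [0.035,-0.01,-0.02],"dr": [0,0,0],"fingers": 0.095}
    - {"slide": [0.07,-0.01,-0.04],"dr": [0,0,0],"fingers": 0.095}
    - {"slide": [0.105,-0.01,-0.06],"dr": [0,0,0],"fingers": 0.095}
    - {"slide": [0.14,-0.01,-0.08],"dr": [0,0,0],"fingers": 0.095}
    - {"slide": [0.17,-0.01,-0.09],"dr": [0,0,0],"fingers": 0.095}

```text
t: 21.37
eef_pos: [555.5, -291.0, 228.2]
tcp_rot: [-1.571, -0.0, -1.571]
ft_force: [0.4, -0.3, -0.7]
opening: 0.995
```

```bash
python3 -c "
from h import *
import cv2,pickle
for n in ['side','top']:
  im=optics.read_camera(n); cv2.imwrite(f'pics/{n}9.png',im[:,:,::-1])
i=im[:,:,::-1]
it=[]
for k,(h,r) in enumerate([(74,22),(64,21),(68,20),(68,22)]): it+=[(646.5-.3*k,115-75*k,18,32),(646.5-.3*k,115-75*k,h,r)]
outline(i,'top',None,it,3,(180,140,440,220),'pics/o10.png')
to(600,-300,200)"
```

```text
t 21.47 pos [ 555.9 -293.2  227.9] rot [-1.571e+00 -1.000e-03 -1.575e+00] open 0.997 F [ 0.9  0.2 -0. ] slide_m [0.0066 0.0279 0.0442] dr [-0.    -0.004  0.001]
```

View pics/o10.png

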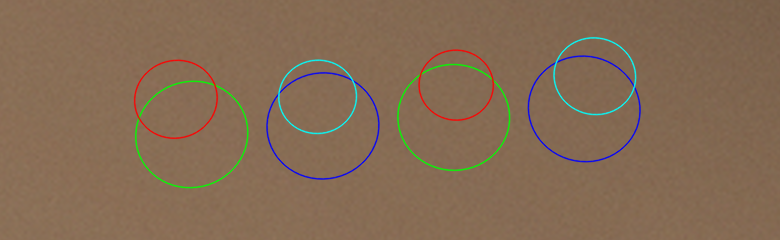

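View pics/side9.png

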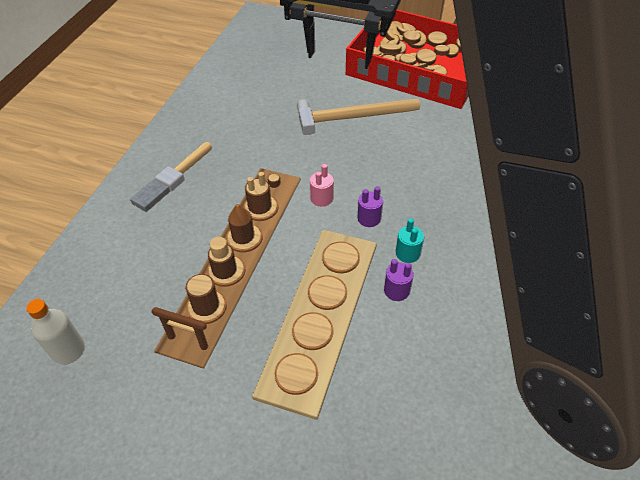

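The side view shows the stub (203,293), doll (222,260), tree (241,226) and hare (259,195), all upright in order from the gate. The arm blocks the top camera, so I'll move it away and check centring.

Request:
drive_tool:
  steps:
    - {"slide": [0.04,0,-0.02],"dr": [0,0,0],"fingers": 0.095}
    - {"slide": [0.08,0,-0.04],"dr": [0,0,0],"fingers": 0.095}
    - {"slide": [0.12,0,-0.06],"dr": [0,0,0],"fingers": 0.095}
    - {"slide": [0.15,0,-0.08],"dr": [0,0,0],"fingers": 0.095}
    - {"slide": [0.18,0,-0.1],"dr": [0,0,0],"fingers": 0.095}

```text
t: 21.88
eef_pos: [456.9, -470.3, 227.7]
tcp_rot: [-1.571, 0.0, -1.57]
ft_force: [0.8, -0.3, 0.1]
opening: 0.999
```

Request:
drive_tool:
  steps:
    - {"slide": [0.03,0,-0.03],"dr": [0,0,0],"fingers": 0.095}
    - {"slide": [0.06,0,-0.06],"dr": [0,0,0],"fingers": 0.095}
    - {"slide": [0.09,0,-0.09],"dr": [0,0,0],"fingers": 0.095}
    - {"slide": [0.11,0,-0.11],"dr": [0,0,0],"fingers": 0.095}
    - {"slide": [0.11,0,-0.11],"dr": [0,0,0],"fingers": 0.095}

```text
t: 22.3
eef_pos: [344.0, -582.4, 227.4]
tcp_rot: [-1.571, -0.001, -1.575]
ft_force: [0.0, 0.2, -0.3]
opening: 0.996
```

```bash
python3 -c "
from h import *
import cv2,pickle
im=optics.read_camera('top'); cv2.imwrite('pics/top10.png',im[:,:,::-1])
i=im[:,:,::-1]
it=[]
for k,(h,r) in enumerate([(74,22),(64,21),(68,20),(68,22)]): it+=[(646.5-.3*k,115-75*k,18,32),(646.5-.3*k,115-75*k,h,r)]
outline(i,'top',None,it,3,(180,140,440,220),'pics/o11.png')
outline(i,'top',None,[],3,(180,140,440,220),'pics/o11b.png')
a=cv2.imread('pics/side9.png')
it=[]
for k in range(4): it+=[(648.2,116-75*k,18,32),(648.2,116-75*k,18,[22,21,20,22][k])]
outline(a,'side',None,it,4,(150,160,310,310),'pics/o12.png')
to(400,-600,200)"
```

```text
t 22.35 pos [ 346.  -580.5  227.4] rot [-1.571  0.    -1.574] open 1.002 F [1.  0.5 0.3] slide_m [0.0193 0.0274 0.0541] dr [ 0.    -0.003 -0.   ]
```

View pics/o11.png

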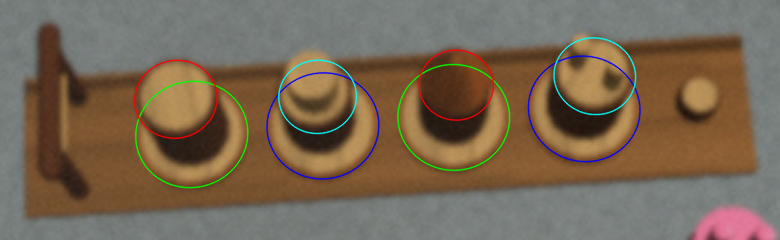

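View pics/o12.png

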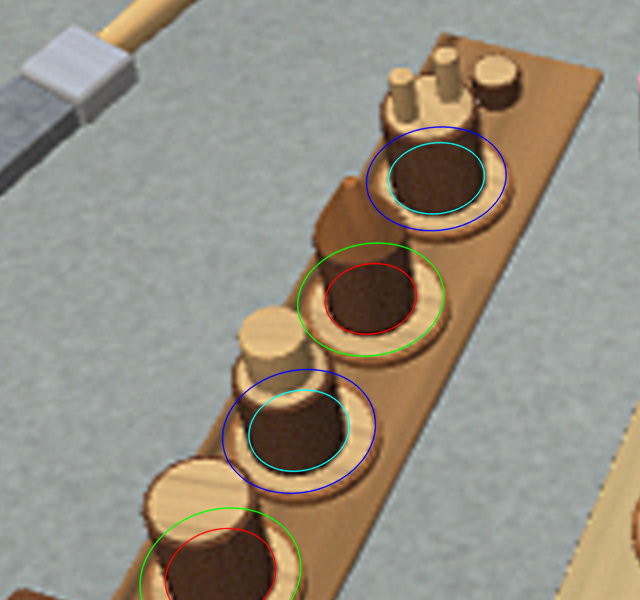

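All four figures match their seat-centred rings within about 2 mm, upright and released, and the arm is clear. Handing in.

```bash
python3 -c "
from cell import env
print(env.job_done())"
```

```text
the job is handed in; nothing more can be done
None
```

All four figures now stand upright on the display stand, in the order you asked for: stub next to the gate, then doll, tree and hare. I handed the job in at about 22 s of the 99 s allowed; the system gave no verdict.

- **Last checks:** the final side and top pictures show each figure standing, released and within about 2 mm of its seat's centre. The doll is the furthest off, about 2 mm away from the robot. The coloured look-alike hares are still standing where they were, and the arm is parked well away from everything.
- **Forces:** no wrist force reading went above about 8 N.
- **Failures and disagreements:** my first move was refused as invalid, and nothing moved. I sent it again with row entries that differed only in having a finger opening, and it ran. The three cameras disagreed by 2–3 mm, mostly up to about 6 mm at the left-end pad. I settled this by matching predicted seat outlines to the wrist camera's view before each of the last three placings; for the stub I measured the seat in that view directly.

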